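Unlock the battery hatch of a donated scale with the slot key

TASK

A donated scale lies face down and its batteries must be checked. Take the flat key from its wooden block, seat its blade in the slot of the round lock on the battery hatch, push the lock down gently against its spring and turn it a quarter turn anticlockwise just to its stop, so that the hatch springs ajar when the key is lifted out. Then stand the key back in its block and let go; never press or twist hard on the scale (the key bears on it with 30 N at most), and leave the other things on the table where they stand.

Things in the scene. Friction and masses are not known exactly. Their poses are not given: they have to be found in the camera images.
- scale: White plastic scale lying face down, 220 (x) x 170 (y) x 55 mm high, four black rubber feet (24 mm across, 18 mm high) on its upturned back at (+-93, +-68) mm. Fixed, cannot move. Origin: centre of its underside on the table, z up. On its back the grey battery hatch, 105 (x) x 95 (y) x 6 mm, hinged along its +x edge at x = +55 mm.
- collar (a point): Centre of the rim of the round collar on the hatch that surrounds the lock: 64 mm outside, 54 mm inside diameter, rim 81 mm above the table, centre at (-20, 0) mm of the scale. Moves with the hatch; axes as the scale's. The lock's disc inside it sits off this centre by up to 4.5 mm along the scale's x axis, either way, differently each time: this is not reported, so feel or look for its slot.
- plunger (a joint): How far the lock disc is pushed down, in m: 0 free, 0.005 bottomed. It starts to sink at 3.6 N, then 0.8 N more per mm, bottoms at about 7.6 N and is rigid beyond. The lock is blocked from turning unless it is held about 3 to 5 mm down; not after the first 0.5 rad. Turning takes 0.05 N m; twisting 0.2 N m at the stop loads the blade with 17 N.
- fastener (a joint): Turn of the lock, a metal disc 42 mm across in the collar, its top 79 mm above the table (2 mm below the rim). Straight slot across its middle, 30 mm long, 4.5 mm wide, 8 mm deep. 0 = locked (start): slot along the scale's y axis, parallel to the hatch's hinge; 1.57 rad = open, hard stop, slot along x. Grows anticlockwise seen from above.
- hatch (a joint): Opening of the hatch: 0 = shut, 0.30 rad = sprung ajar (its stop). A damped spring opens it within about two seconds once the lock is turned and nothing presses on it; the edge away from the hinge then rises about 30 mm, with the collar and the lock.
- block: Wooden block 100 (x) x 70 (y) x 40 mm high, fixed to the table, origin at the centre of its underside. In the middle of its top a pocket 30 mm long (x) by 8 mm wide (y), 24 mm deep, holds the key's blade.
- key: Flat key standing upright in the block, 60 g: black plastic handle 36 mm wide (x) x 12 mm thick (y) x 50 mm high; under it a steel blade 24 mm wide (x), 3 mm thick (y), 16 mm long. Origin at the centre of the handle's underside (the shoulder, which rests on the block's top), z up out of the handle. Grip it across its 12 mm thickness from above.
- key_tip (a point): Middle of the blade's lower edge, 16 mm below the key's origin.
- mug: White mug, 80 mm across, 95 mm high, bystander. Origin under its centre.
- tin: Closed tin, 66 mm across, 70 mm high, bystander. Origin under its centre.
- carton: Cardboard box 90 x 80 x 60 mm, bystander. Origin under its centre.
There are look-alikes about, which are no part of the job. There is more than one size of the block; the one meant has the size given above.

How it is judged:
On the way, in this order (a step that is already met when the one before it is completed fails the run):
1. the key's blade is seated in the slot of the lock (z of key_tip in the frame of collar below -0.0085 m and horizontal distance between key_tip and collar below 0.012 m and value of joint fastener below 0.5 rad and contact force between the fingers and key above 0.5 N), for 0.1 s.
2. the lock is turned to its open stop with the blade in the slot (value of joint fastener above 1.4 rad and z of key_tip in the frame of collar below -0.005 m and horizontal distance between key_tip and collar below 0.012 m), for 0.1 s.
3. the hatch has sprung ajar (value of joint hatch above 0.2 rad), for 0.1 s.
At the end, for the whole second after the job is handed in: The lock is turned to at least 1.4 rad, the hatch stands ajar at 0.2 rad or more, and the key stands at rest in its block: shoulder on the block's top (within 4 mm), within 7 mm of the pocket's centre, upright within 0.12 rad (value of joint fastener above 1.4 rad and value of joint hatch above 0.2 rad and z of key in the frame of block between 0.037 and 0.044 m and horizontal distance between key and block below 0.007 m and angle between key's own z axis and vertical below 0.12 rad and linear speed of key below 0.02 m/s); the robot touches nothing.
It fails at once if the key presses or twists on the scale with more than 30 N (contact force between key and scale above 30 N).
It fails at once if the fingers push on the scale with more than 30 N (contact force between the fingers and scale above 30 N).
It fails at once if the mug is moved by more than 20 mm or tipped (distance of mug from where it was at the start of the episode above 0.02 m or angle between mug's own z axis and vertical above 0.4 rad).
It fails at once if the tin is moved by more than 20 mm or tipped (distance of tin from where it was at the start of the episode above 0.02 m or angle between tin's own z axis and vertical above 0.4 rad).
It fails at once if the carton is moved by more than 20 mm (distance of carton from where it was at the start of the episode above 0.02 m).
It also fails if it takes over 72 s, if anything falls off the work surface, if the arm or the gripper's body presses on something with over 40 N, if the wrist force passes 120 N, or if a joint passes its speed limit or range.

ROBOT

A 6-joint arm with a two-finger parallel gripper is mounted at the origin on the work surface. World frame = base frame: x ahead of the robot, y to its left, z up, the work surface at z = 0. Lengths are in m, angles in rad, forces in N, time in s.
With the tool pointing down it reaches from about 0.375 to 0.975 m from the base axis. Payload 3.8 kg.
Tool frame: the origin (TCP) lies midway between the tips of the shut fingers; the grasp point (between the pads) lies 19 mm behind it; z points along the fingers, y is the line along which they close (so a half turn about z gives the same grasp; the last joint's range is limited). The gripper opens to 85 mm and grips with 20 to 120 N. Pads are 22 mm wide; open, the fingers measure 114 mm over their backs; the gripper's body (76 mm by 85 mm) begins 54 mm behind the grasp point. The pads swing forward as they close: fully open they stand 13 mm farther back than shut.
Start: joints at [-1.368, 0.264, 1.604, -0, 1.274, -0.037], TCP at [0.16, -0.656, 0.206] pointing down, gripper open.
Joint ranges: [-2.63, 2.63], [-0.94, 2.18], [0.31, 2.57], [-1.31, 4.45], [0, 2.66], [-2.55, 2.55]. Speed limits (rad/s): [2.57, 2.57, 3.14, 3.14, 3.14, 3.14].

INTERFACE

Orientations are given as a rotation vector (axis times angle).
In Python, from workcell import status, read_camera, workorder, masks_of gives the robot as it stands.
- The arm moves only by the tool drive_tool, never from a script. Its argument "rows" is a list of rows, each a list of 7 numbers: the turn, a rotation vector about the tool's x, y, z in degrees, then the shift along the tool's x, y, z in m, then the opening, from 0 (shut) to 1 (fully open). In form: [[ax, ay, az, tx, ty, tz, claw], ...]. A call has 1 to 8 rows; each row shifts and turns the commanded pose from where the row before left it, along the tool's axes as they then stand; what a row does not reach is not made up. A row lasts 1/12 s, in which the tool goes at most 41.7 mm and 7.16 degrees, less where a joint would pass 70% of its speed; a pose out of reach is approached as far as the arm can. A call is refused whole if a number of a shift passes 0.0417 or a number of a turn 7.16, either way. A call with a gripper value outside its range is refused whole. The fingers move at their own pace and stop on an object; "force" is the grip in N (left out, the last holds). Time passes only in rows, so rows that do not move let the fingers close. It gives the time, the measured TCP pose, the force, the opening and the grip force at its end, in the units of the state.
- status.read_state(): the state, without advancing time (a new reading comes with each control period).
- read_camera(name): name is "scene" or "side" or "wrist"; returns a dict with "color" (400x640x3 uint8, red, green, blue), "intrinsics" (3x3 intrinsics, pixels), "world_from_camera" (4x4, takes a point from camera to world coordinates); the wrist camera has in their place "mount" (4x4, takes a point from camera to tool coordinates, whose origin is the TCP and whose axes are the flange's). Camera axes: x right, y up, looking along -z (the intrinsics and any distortion apply to the point x, -y, -z); pixel columns grow to the right and rows downward; lengths in m; the calibration is good to about 2 mm. A picture is of the moment at which its call begins: read the wrist's pose just before it. There is no depth.
- workorder.finish_job(): hands the job in; it is judged then, once.
Trained networks look in a picture, given as the dict that the camera call returned (one of the last four; its "shot" number tells which), for a name from the list of things; names that differ only in an ending like _2 or _b are one class to them, and where a whole thing is asked for, a point or a joint stands for the part that bears it (a point fixed in the world has none). Each returns a list of dicts, best first, with "score" (0 to 1); they miss things now and then, are a little off and sometimes report something else, mostly with a low value. They report only what shows in the picture. A call takes as long as a camera call. They do not tell look-alikes from the thing itself.
- masks_of(picture, name): "mask" (400x640 bool, what is visible of it) and "bbox" ([left, top, right, bottom] in pixels, round what is visible of it).
The state is a dict: "time": time; "q": joint angles; "joint_vel": joint speeds; "joint_torque": joint torques, N m; "tool_pos": TCP position; "tcp_rot": TCP orientation; "wrist_force": force on the tool from outside, world axes, zero at the start; "torque": the same for the moment, N m; "width": opening from 0.0 (shut) to 1.0 (fully open); "grip_force": force on a finger pad.
Only numpy, scipy, OpenCV 4.12 (cv2) and the standard library are available. Lean on these libraries where they do the work, as an engineer would, in place of code of your own. Each camera call takes 0.05 s, during which the arm holds its last target. There are 200 camera calls.

## Working session

There is one attempt and no reset: what is moved stays moved. The work goes in short steps, Python scripts to look and compute and a tool call to move; the robot and the scene stay as the last step left them, time stands still between calls to the robot, and variables do not carry over. Pictures are saved under pics/ and viewed, at most 10 in all, crops included, and the job is handed in when it is done.

Besides the shell and the picture viewer there is one more tool, called after ">>>" by a JSON object that holds its "fn" and its "kwargs". drive_tool: Moves the arm, as the interface text tells. Its arguments: {"type":"object","properties":{"rows":{"type":"array"},"force":{"type":"number"}},"required":["rows"]}

```bash
mkdir -p pics; cat > h.py <<'E'
import numpy as np, cv2
from scipy.spatial.transform import Rotation as R
from workcell import status, read_camera, workorder, masks_of
def tool():
    s=status.read_state(); T=np.eye(4); T[:3,:3]=R.from_rotvec(s['tcp_rot']).as_matrix(); T[:3,3]=s['tool_pos']; return T
def shot(n):
    T=tool(); p=read_camera(n)
    p['W']=T@np.array(p['mount']) if n=='wrist' else np.array(p['world_from_camera'])
    return p
def ray(p,u,v,z):
    K=np.array(p['intrinsics']); d=np.linalg.inv(K)@[u,v,1]; d=p['W'][:3,:3]@(d*[1,-1,-1]); o=p['W'][:3,3]
    return o+d*(z-o[2])/d[2]
def proj(p,X):
    X=np.atleast_2d(X); c=(X-p['W'][:3,3])@p['W'][:3,:3]; K=np.array(p['intrinsics'])
    q=(c*[1,-1,-1])@K.T; return q[:,:2]/q[:,2:]
def save(p,n): cv2.imwrite('pics/'+n+'.png',p['color'][:,:,::-1])
E
python3 - <<'E'
from h import *
print(status.read_state())
ims=[]
for n in ['scene','side']:
    p=shot(n); print(n,np.round(p['W'],3).tolist(),np.round(p['intrinsics'],1).tolist(),[k for k in p])
    save(p,n)
    for m in ['scale','collar','block','key','mug','tin','carton']:
        for r in masks_of(p,m):
            ys,xs=np.nonzero(r['mask']); print(n,m,round(r['score'],2),np.round(r['bbox']).tolist(),xs.mean().round(1),ys.mean().round(1),len(xs))
p=shot('wrist'); save(p,'wrist'); print(np.round(p['mount'],3).tolist(),p['intrinsics'])
E
```

```text
{'time': 0.0, 'q': array([-1.36788341e+00,  2.64782197e-01,  1.60539195e+00,  2.98713593e-05,
        1.27373747e+00, -3.69114166e-02]), 'joint_vel': array([ 7.82887740e-04,  2.86049221e-05,  6.88543722e-04, -8.52261246e-04,
        3.75631764e-04, -1.10787047e-04]), 'joint_torque': array([-5.89705032e-04, -5.15106690e+01, -3.67316544e+01, -1.95087337e-04,
        1.30297575e-02, -3.12131760e-05]), 'tool_pos': array([ 0.16017158, -0.65488602,  0.20503287]), 'tcp_rot': array([-3.11673824e+00, -3.75522625e-01,  2.57107299e-04]), 'wrist_force': array([-0.71892483, -0.03456454,  0.45020455]), 'torque': array([0.00633264, 0.03917297, 0.00088539]), 'grip_force': 0.0, 'width': 0.9965264664176253}
scene [[0.659, -0.499, 0.563, 1.448], [0.753, 0.431, -0.498, -0.741], [0.005, 0.752, 0.659, 1.102], [0.0, 0.0, 0.0, 1.0]] [[512.9, 0.0, 324.2], [0.0, 512.9, 208.9], [0.0, 0.0, 1.0]] ['color', 'intrinsics', 'world_from_camera', 'shot', 'W']
scene scale 0.75 [316.0, 171.0, 399.0, 238.0] 359.2 205.4 3114
scene block 0.79 [243.0, 240.0, 285.0, 267.0] 264.9 253.2 814
scene block 0.71 [178.0, 205.0, 238.
[... 1082 characters left out ...]
0, 171.0, 270.0, 213.0] 252.6 190.1 1157
side mug 0.58 [326.0, 152.0, 336.0, 170.0] 329.6 160.5 174
side mug 0.48 [324.0, 112.0, 344.0, 136.0] 334.7 125.4 443
side mug 0.4 [237.0, 214.0, 337.0, 279.0] 288.0 249.0 5525
side tin 0.62 [324.0, 113.0, 346.0, 138.0] 335.1 125.2 477
side tin 0.54 [238.0, 171.0, 270.0, 213.0] 252.6 189.7 1151
side carton 0.93 [230.0, 322.0, 286.0, 380.0] 255.9 351.5 2520
side carton 0.48 [288.0, 230.0, 305.0, 240.0] 295.9 235.3 184
[[-0.0, 0.949, 0.317, 0.082], [1.0, 0.001, -0.001, 0.0], [-0.001, 0.317, -0.949, -0.168], [0.0, 0.0, 0.0, 1.0]] [[304.42189375   0.         320.51927877]
 [  0.         304.42189375 199.39924776]
 [  0.           0.           1.        ]]
```

```bash
python3 - <<'E'
import cv2,numpy as np
a=cv2.imread('pics/scene.png')[140:330,160:450]; b=cv2.imread('pics/side.png')[100:390,210:440]
a=cv2.resize(a,(800,524))[:,:]; b=cv2.resize(b,None,fx=2,fy=2)
cv2.imwrite('pics/a.png',a);cv2.imwrite('pics/b.png',b)
E
```

```text
(no output)
```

View pics/a.png

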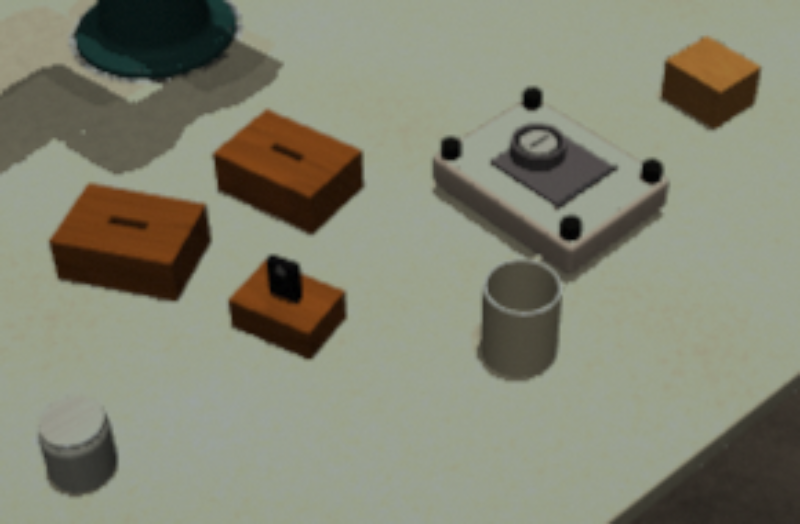

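View pics/b.png

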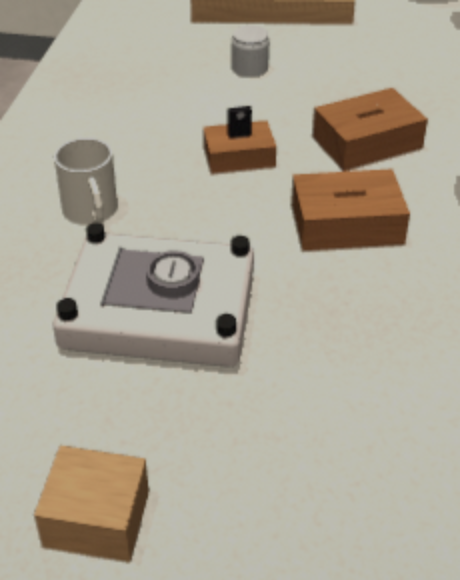

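The small block at scene px (264,253) holds the key, and the two larger blocks with empty pockets are look-alikes. The scale is at scene px (359,205), with its slot along the scale's y axis. The mug stands between the two, near px (349,254). Next I fit the poses in both views.

```bash
cat >> h.py <<'E'
from scipy.optimize import minimize
def box(lx,ly,z0,z1,cx=0,cy=0):
    return np.array([[cx+a*lx/2,cy+b*ly/2,z] for a in(-1,1) for b in(-1,1) for z in(z0,z1)])
def cyl(d,z0,z1,cx,cy):
    t=np.linspace(0,2*np.pi,16,endpoint=False)
    return np.array([[cx+d/2*np.cos(a),cy+d/2*np.sin(a),z] for a in t for z in(z0,z1)])
def place(P,x): 
    c,s=np.cos(x[2]),np.sin(x[2]); return P@np.array([[c,s,0],[-s,c,0],[0,0,1]])+[x[0],x[1],0]
def render(p,parts,x,f=4):
    m=np.zeros((400*f,640*f),np.uint8)
    for P in parts:
        h=cv2.convexHull(((proj(p,place(P,x))+.5)*f).round().astype(np.int32)); cv2.fillConvexPoly(m,h,1)
    return cv2.resize(m.astype(np.float32),(640,400),interpolation=cv2.INTER_AREA)
def fit(views,parts,x0):
    def c(x):
        t=0
        for p,m in views:
            r=render(p,parts,x); t+=1-np.minimum(r,m).sum()/np.maximum(r,m).sum()
        return t
    best=None
    for dy in(-.2,0,.2):
        x=np.array(x0)+[0,0,dy]
        S=np.array([x,x+[.02,0,0],x+[0,.02,0],x+[0,0,.2]])
        r=minimize(c,x,method='Nelder-Mead',options=dict(initial_simplex=S,xatol=1e-4,fatol=1e-5))
        if best is None or r.fun<best.fun: best=r
    return best.x,best.fun/len(views)
BLOCK=[box(.1,.07,0,.04)]; KEY=[box(.036,.012,.04,.09)]
SCALE=[box(.22,.17,0,.055)]+[cyl(.024,.055,.073,a*.093,b*.068) for a in(-1,1) for b in(-1,1)]+[cyl(.064,.06,.081,-.02,0)]
E
python3 - <<'E'
from h import *
V={}
def near(rs,u,v): return min(rs,key=lambda r:np.hypot((r['bbox'][0]+r['bbox'][2])/2-u,(r['bbox'][1]+r['bbox'][3])/2-v))['mask'].astype(np.float32)
P={n:shot(n) for n in('scene','side')}
c={'scene':dict(scale=(358,205),block=(264,253),key=(262,240),mug=(349,255),tin=(189,300),carton=(417,170)),'side':dict(scale=(288,247),block=(329,172),key=(330,161),mug=(253,192),tin=(335,125),carton=(258,351))}
def m(n,k): return near(masks_of(P[n],k),*c[n][k])
M={k:[(P[n],m(n,k)) for n in P] for k in('scale','block','key','mug','tin','carton')}
for i in range(2):
    n=['scene','side'][i]
    M['block'][i]=(P[n],np.maximum(M['block'][i][1],M['key'][i][1]))
import itertools
def ini(k): return list(ray(P['scene'],*c['scene'][k],.03)[:2])
for k,parts,yaws in(('scale',SCALE,(0,1.57,3.14,-1.57)),('block',BLOCK+KEY,(0,1.57)),('key',KEY,(0,1.57)),('mug',[cyl(.08,0,.095,0,0)],(0,)),('tin',[cyl(.066,0,.07,0,0)],(0,)),('carton',[box(.09,.08,0,.06)],(0,.8))):
    for y in yaws:
        x,f=fit(M[k],parts,ini(k)+[y]); print(k,np.round(x,4),round(f,3))
        for p,mm in M[k]:
            x1,f1=fit([(p,mm)],parts,x) if k in('scale','block') else (x,f)
            if k in('scale','block'): print('   single',np.round(x1,4),round(f1,3))
E
```

```text
scale [0.5932 0.1615 0.0579] 0.114
   single [0.5808 0.1719 0.0385] 0.107
   single [0.5966 0.148  0.0543] 0.079
scale [0.5919 0.1615 1.2865] 0.278
   single [0.5852 0.1684 1.2729] 0.252
   single [0.5931 0.1491 1.2755] 0.282
scale [0.5931 0.1614 3.1996] 0.114
   single [0.5809 0.1728 3.1986] 0.107
   single [0.5955 0.1486 3.2036] 0.08
scale [ 0.5915  0.1622 -1.8592] 0.278
   single [ 0.5868  0.1675 -1.8655] 0.253
   single [ 0.5941  0.149  -1.8592] 0.281
block [ 0.5504 -0.1818  0.3424] 0.069
   single [ 0.5501 -0.1815  0.3724] 0.044
   single [ 0.5509 -0.1808  0.2817] 0.081
block [ 0.5509 -0.1854  1.3098] 0.233
   single [ 0.5504 -0.1844  1.3805] 0.234
   single [ 0.5513 -0.1823  0.2926] 0.081
key [ 0.5508 -0.1817  0.1994] 0.135
key [ 0.5509 -0.181   0.8641] 0.169
mug [ 0.7408 -0.024  -0.0192] 0.054
tin [ 0.577  -0.4447  0.3535] 0.108
carton [0.5872 0.4485 0.0237] 0.059
carton [0.588  0.4474 1.4906] 0.115
```

>>> {"fn": "drive_tool", "kwargs": {"rows": [[0, 0, 0, 0.0307, -0.0229, 0, 1], [0, 0, 0, 0.0307, -0.0229, 0, 1], [0, 0, 0, 0.0307, -0.0229, 0, 1], [0, 0, 0, 0.0307, -0.0229, 0, 1], [0, 0, 0, 0.0307, -0.0229, 0, 1], [0, 0, 0, 0.0307, -0.0229, 0, 1], [0, 0, 0, 0.0307, -0.0229, 0, 1], [0, 0, 0, 0.0307, -0.0229, 0, 1]]}}

```text
time: 2.22
tool_pos: [0.3562, -0.4179, 0.2067]
tcp_rot: [3.119, 0.375, 0.001]
wrist_force: [1.1, 0.1, 0.2]
width: 1.0
grip_force: 0.0
```

>>> {"fn": "drive_tool", "kwargs": {"rows": [[0, 0, 0, 0.0307, -0.0229, 0, 1], [0, 0, 0, 0.0307, -0.0229, 0, 1], [0, 0, 0, 0.0307, -0.0229, 0, 1], [0, 0, 0, 0.0307, -0.0229, 0, 1], [0, 0, 0, 0.0307, -0.0229, 0, 1], [0, 0, 0, 0.0307, -0.0229, 0, 1], [0, 0, 0, 0.0307, -0.0229, 0, 1], [0, 0, -5.7, 0, 0, 0, 1]]}}

```text
time: 2.88
tool_pos: [0.5299, -0.2074, 0.2067]
tcp_rot: [-3.093, -0.537, -0.005]
wrist_force: [-0.8, -0.7, 0.4]
width: 0.999
grip_force: 0.0
```

>>> {"fn": "drive_tool", "kwargs": {"rows": [[0, 0, 0, 0, 0, 0, 1], [0, 0, 0, 0, 0, 0, 1], [0, 0, 0, 0, 0, 0, 1]]}}

```text
time: 3.13
tool_pos: [0.5255, -0.2133, 0.2064]
tcp_rot: [3.097, 0.526, -0.001]
wrist_force: [-0.1, -0.2, 0.3]
width: 1.003
grip_force: 0.0
```

```bash
python3 - <<'E'
from h import *
s=status.read_state(); print(s['time'],s['tool_pos'],s['wrist_force'])
p=shot('wrist'); save(p,'w1')
T=tool(); print('toolyaw',np.arctan2(T[1,0],T[0,0]))
for k in('block','key'):
    for r in masks_of(p,k):print(k,round(r['score'],2),np.round(r['bbox']),r['mask'].sum())
rs=masks_of(p,'block'); ks=masks_of(p,'key')
b=max(rs,key=lambda r:r['score'])['mask']; k=ks[0]['mask']
print('both',fit([(p,(b|k).astype(np.float32))],BLOCK+KEY,[.55,-.182,.34]))
print('key',fit([(p,k.astype(np.float32))],KEY,[.55,-.182,.34]))
print(proj(p,place(BLOCK[0],[.5504,-.1818,.34])).round())
E
```

```text
3.1333 [ 0.5255372  -0.2132597   0.20635886] [-0.09417639 -0.22628348  0.2753501 ]
toolyaw 0.33627985322109594
block 0.89 [264.  94. 336. 187.] 5433
block 0.87 [ 96. 176. 211. 304.] 11990
block 0.83 [253. 231. 361. 355.] 9344
key 0.8 [295. 126. 310. 168.] 581
both (array([ 0.55259204, -0.18323891,  0.35054022]), np.float64(0.01570916175842285))
key (array([ 0.55288372, -0.1834588 ,  0.36197311]), np.float64(0.10607671737670898))
[[331. 179.]
 [332. 188.]
 [276. 179.]
 [271. 188.]
 [331.  95.]
 [333.  95.]
 [271.  96.]
 [265.  95.]]
```

View pics/w1.png

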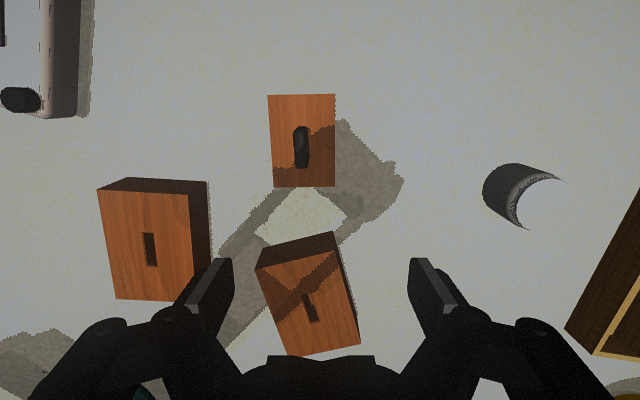

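The wrist view shows the right block (px 264–336, 94–187) with the key upright at px (302,147). The fit gives (0.5526, -0.1832), yaw 0.35. I'll move above it and check from close by.

>>> {"fn": "drive_tool", "kwargs": {"rows": [[0, 0, -0.8, 0.0178, -0.0098, 0.01, 1], [0, 0, 0, 0.0177, -0.0097, 0.01, 1], [0, 0, 0, 0, 0, 0.02, 1], [0, 0, 0, 0, 0, 0, 1], [0, 0, 0, 0, 0, 0, 1]]}}

```text
time: 3.8
tool_pos: [0.5514, -0.1822, 0.1651]
tcp_rot: [-3.091, -0.551, 0.005]
wrist_force: [0.2, -0.9, 1.3]
width: 0.999
grip_force: 0.0
```

```bash
python3 - <<'E'
from h import *
p=shot('wrist'); save(p,'w2')
T=tool(); print(T[:3,3],'toolyaw',np.arctan2(T[1,0],T[0,0]),T[:3,2])
rs=masks_of(p,'block'); ks=masks_of(p,'key')
c=proj(p,[.5526,-.1832,.04])[0]
b=min(rs,key=lambda r:np.hypot(np.nonzero(r['mask'])[1].mean()-c[0],np.nonzero(r['mask'])[0].mean()-c[1]))['mask']; k=ks[0]['mask']
print(c,[(round(r['score'],2),np.round(r['bbox'])) for r in rs+ks])
print('both',fit([(p,(b|k).astype(np.float32))],BLOCK+KEY,[.5526,-.183,.34]))
print('key',fit([(p,k.astype(np.float32))],KEY,[.5526,-.183,.34]))
E
```

```text
[ 0.55223538 -0.18263619  0.16630329] toolyaw 0.35244227242476117 [-1.12607863e-03  2.14114028e-04 -9.99999343e-01]
[321.73373404 182.79709581] [(0.77, array([ 95., 210., 215., 324.])), (0.73, array([267., 273., 371., 361.])), (0.7, array([287., 128., 360., 227.])), (0.59, array([314., 165., 330., 217.])), (0.89, array([313., 166., 332., 217.]))]
both (array([ 0.5523398 , -0.18307864,  0.35288409]), np.float64(0.02152615785598755))
key (array([ 0.5531242 , -0.18337038,  0.38214488]), np.float64(0.12005800008773804))
```

>>> {"fn": "drive_tool", "kwargs": {"rows": [[0, 0, 0, 0, 0, 0.03, 1], [0, 0, 0, 0, 0, 0.03, 1], [0, 0, 0, 0, 0, 0.03, 1], [0, 0, 0, 0, 0, 0.018, 1], [0, 0, 0, 0, 0, 0.009, 1], [0, 0, 0, 0, 0, 0, 1], [0, 0, 0, 0, 0, 0, 0.5], [0, 0, 0, 0, 0, 0, 0]], "force": 50}}

```text
time: 4.62
tool_pos: [0.5546, -0.1831, 0.0516]
tcp_rot: [3.091, 0.551, 0.005]
wrist_force: [-0.3, 0.1, 0.0]
width: 0.751
grip_force: 0.0
```

>>> {"fn": "drive_tool", "kwargs": {"rows": [[0, 0, 0, 0, 0, 0, 0], [0, 0, 0, 0, 0, 0, 0], [0, 0, 0, 0, 0, 0, 0], [0, 0, 0, 0, 0, 0, 0], [0, 0, 0, 0, 0, 0, 0], [0, 0, 0, 0, 0, 0, 0]]}}

```text
time: 5.12
tool_pos: [0.5535, -0.1825, 0.0503]
tcp_rot: [3.092, 0.552, 0.002]
wrist_force: [-0.4, 0.1, 5.5]
width: 0.127
grip_force: 51.4
```

```bash
python3 - <<'E'
from h import *
s=status.read_state(); T=tool(); print(s['time'],s['tool_pos'],np.arctan2(T[1,0],T[0,0]),s['wrist_force'],s['torque'],s['width'],s['grip_force'])
E
```

```text
5.1167 [ 0.55345779 -0.18247681  0.05030009] 0.353210220202247 [-0.438221    0.07598103  5.51185426] [ 0.06625671  0.156985   -0.01795133] 0.1271816636992781 51.38440132141113
```

>>> {"fn": "drive_tool", "kwargs": {"rows": [[0, 0, 0, 0, 0, -0.01, 0], [0, 0, 0, 0, 0, -0.025, 0], [0, 0, 0, 0, 0, -0.03, 0], [0, 0, 0, 0, 0, -0.03, 0], [0, 0, 0, 0, 0, -0.03, 0], [0, 0, 0, 0, 0, -0.025, 0], [0, 0, 0, 0, 0, 0, 0]]}}

```text
time: 5.7
tool_pos: [0.5564, -0.1836, 0.2068]
tcp_rot: [3.087, 0.551, 0.015]
wrist_force: [1.0, 0.3, 0.4]
width: 0.124
grip_force: 50.8
```

>>> {"fn": "drive_tool", "kwargs": {"rows": [[0, 0, 0, 0.0143, -0.031, 0, 0], [0, 0, 0, 0.0143, -0.031, 0, 0], [0, 0, 0, 0.0143, -0.031, 0, 0], [0, 0, 0, 0.0143, -0.031, 0, 0], [0, 0, 0, 0.0143, -0.031, 0, 0], [0, 0, 0, 0.0143, -0.031, 0, 0], [0, 0, 0, 0.0143, -0.031, 0, 0], [0, 0, 0, 0.0143, -0.031, 0, 0]]}}

```text
time: 6.37
tool_pos: [0.5735, 0.0916, 0.1988]
tcp_rot: [-3.093, -0.552, 0.002]
wrist_force: [0.7, -0.7, -1.2]
width: 0.124
grip_force: 50.7
```

>>> {"fn": "drive_tool", "kwargs": {"rows": [[0, 0, -6.6, 0, 0, 0, 0], [0, 0, -6.6, 0, 0, 0, 0], [0, 0, -6.6, 0, 0, 0, 0], [0, 0, -6.6, 0, 0, 0, 0], [0, 0, -6.6, 0, 0, 0, 0], [0, 0, -6.6, 0, 0, 0, 0], [0, 0, -6.6, 0, 0, 0, 0], [0, 0, -6.6, 0, 0, 0, 0]]}}

```text
time: 7.03
tool_pos: [0.5736, 0.09, 0.1986]
tcp_rot: [-2.519, -1.876, 0.002]
wrist_force: [0.6, -0.8, -0.5]
width: 0.125
grip_force: 50.7
```

>>> {"fn": "drive_tool", "kwargs": {"rows": [[0, 0, -6.6, 0, 0, 0, 0], [0, 0, -6.6, 0, 0, 0, 0], [0, 0, -6.6, 0, 0, 0, 0], [0, 0, 0, 0, 0, 0, 0], [0, 0, 0, 0, 0, 0, 0], [0, 0, 0, 0, 0, 0, 0]]}}

```text
time: 7.53
tool_pos: [0.574, 0.09, 0.199]
tcp_rot: [-2.169, -2.272, 0.001]
wrist_force: [-0.2, 0.2, -1.0]
width: 0.125
grip_force: 50.7
```

```bash
python3 - <<'E'
from h import *
s=status.read_state(); T=tool(); print(s['time'],s['tool_pos'],np.arctan2(T[1,0],T[0,0]),T[:3,2],s['wrist_force'],s['torque'],s['width'],s['grip_force'])
p=shot('wrist'); save(p,'w3')
for k in('scale','collar'):
    for r in masks_of(p,k):
        x0,y0,x1,y1=r['bbox']; print(k,round(r['score'],2),np.round(r['bbox']),r['mask'].sum(),ray(p,(x0+x1)/2,(y0+y1)/2,.081))
E
```

```text
7.5333 [0.57401605 0.08998473 0.1989863 ] 1.6175292490825035 [-8.00797693e-04 -7.60699835e-05 -9.99999676e-01] [-0.23472917  0.1595012  -0.96476425] [-0.01896091  0.02076088  0.01241411] 0.1248557169893144 50.7329124212265
scale 0.81 [229.  17. 468. 193.] 39140 [0.59583797 0.1657514  0.081     ]
collar 0.92 [289.  59. 405. 160.] 11094 [0.59488116 0.16230393 0.081     ]
```

View pics/w3.png

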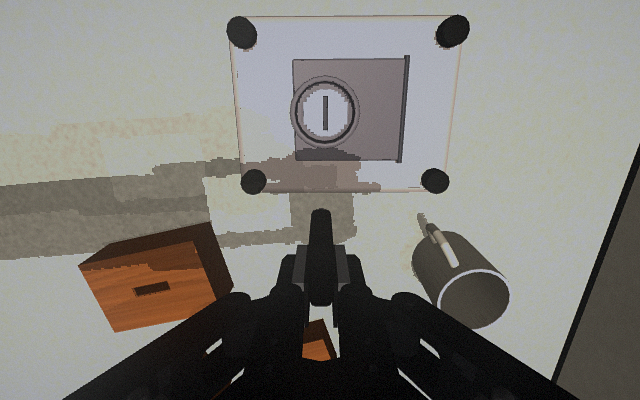

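The view shows the collar at px (325,111), with the slot as a dark vertical bar at px (325,113). The hinge is on the right, which is +x. Next I measure the slot and the scale.

```bash
cat >> h.py <<'E'
def slot(p,c,w=18):
    g=cv2.cvtColor(p['color'],cv2.COLOR_RGB2GRAY)
    u,v=np.round(c).astype(int); cr=cv2.resize(g[v-w-4:v+w+5,u-w:u+w+1],None,fx=8,fy=8,interpolation=cv2.INTER_CUBIC)
    t,b=cv2.threshold(cr,0,255,cv2.THRESH_BINARY_INV+cv2.THRESH_OTSU)
    n,l,st,ce=cv2.connectedComponentsWithStats(b)
    cand=[i for i in range(1,n) if st[i,0]>0 and st[i,1]>0 and st[i,0]+st[i,2]<cr.shape[1] and st[i,1]+st[i,3]<cr.shape[0]]
    i=max(cand,key=lambda i:st[i,4]); 
    r=cv2.minAreaRect(np.argwhere(l==i)[:,::-1].astype(np.float32))
    bx=(cv2.boxPoints(r)+.5)/8-.5+[u-w,v-w-4]
    return np.array([ray(p,*q,.079) for q in bx])
def slotinfo(p,c,w=18):
    B=slot(p,c,w); e=[B[1]-B[0],B[2]-B[1]]; e.sort(key=np.linalg.norm)
    return B.mean(0)[:2], np.arctan2(e[1][1],e[1][0])%np.pi, [np.linalg.norm(x) for x in e]
E
python3 - <<'E'
from h import *
p=shot('wrist')
m=masks_of(p,'scale')[0]['mask'].astype(np.float32)
x,f=fit([(p,m)],SCALE,[.593,.162,.055]); print('scale',x,f,'collar',place(np.array([[-.02,0,.081]]),x))
r=masks_of(p,'collar')[0]['mask']; print(proj(p,place(np.array([[-.02,0,.081]]),x)))
print('slot',slotinfo(p,(325,112)))
E
```

```text
scale [0.59462077 0.15788986 0.04936772] 0.041934430599212646 collar [[0.57464514 0.15690291 0.081     ]]
[[324.29926398 114.28937852]]
slot (array([0.57513104, 0.15808312]), np.float64(1.626099002890831), [np.float64(0.0048135883374584906), np.float64(0.03026517462328549)])
```

>>> {"fn": "drive_tool", "kwargs": {"rows": [[0, 0, -0.4, 0.018, 0.0043, 0.02, 0], [0, 0, 0, 0, 0, 0.015, 0], [0, 0, 0, 0, 0, 0, 0], [0, 0, 0, 0, 0, 0, 0], [0, 0, 0, 0, 0, 0, 0]]}}

```text
time: 8.25
tool_pos: [0.5781, 0.108, 0.1651]
tcp_rot: [2.158, 2.283, 0.001]
wrist_force: [0.4, 0.7, 0.4]
width: 0.127
grip_force: 50.7
```

```bash
python3 - <<'E'
from h import *
T=tool(); print(T[:3,3],np.arctan2(T[1,0],T[0,0]))
p=shot('wrist'); save(p,'w4'); c=proj(p,[.5751,.1581,.079])[0]; print(c)
S=slotinfo(p,c); print(S)
d=np.append(S[0],.079)-T[:3,3]; print('tool delta',T[:3,:3].T@d)
for z in(-.04,-.02,0): print(z,proj(p,(T@[0.018,0,z,1])[:3]))
im=p['color'][60:330,200:460,::-1]; cv2.imwrite('pics/w4c.png',cv2.resize(im,None,fx=2.2,fy=2.2,interpolation=cv2.INTER_CUBIC))
E
```

```text
[0.57812091 0.10803127 0.16506019] 1.6270212730916693
[319.95517114 137.26026517]Traceback (most recent call last):
  File "<stdin>", line 4, in <module>
  File "h.py", line 56, in slotinfo
    B=slot(p,c,w); e=[B[1]-B[0],B[2]-B[1]]; e.sort(key=np.linalg.norm)
  File "h.py", line 51, in slot
    i=max(cand,key=lambda i:st[i,4]);
ValueError: max() iterable argument is empty
```

```bash
python3 - <<'E'
from h import *
T=tool()
p=shot('wrist'); save(p,'w4')
im=p['color'][60:330,200:460,::-1]; cv2.imwrite('pics/w4c.png',cv2.resize(im,None,fx=2.2,fy=2.2,interpolation=cv2.INTER_CUBIC))
for z in(-.04,-.02,0): print(z,proj(p,(T@[0.018,0,z,1])[:3]))
for w in (16,20,22):
  try:
    S=slotinfo(p,(320,137),w); print(S)
    print('tool delta',T[:3,:3].T@(np.append(S[0],.079)-T[:3,3]))
  except Exception as e: print(w,e)
E
```

```text
-0.04 [[319.90125913 241.02488992]]
-0.02 [[319.99954979 224.05087855]]
0 [[320.07702934 210.67078067]]
16 max() iterable argument is empty
20 max() iterable argument is empty
22 max() iterable argument is empty
```

View pics/w4c.png

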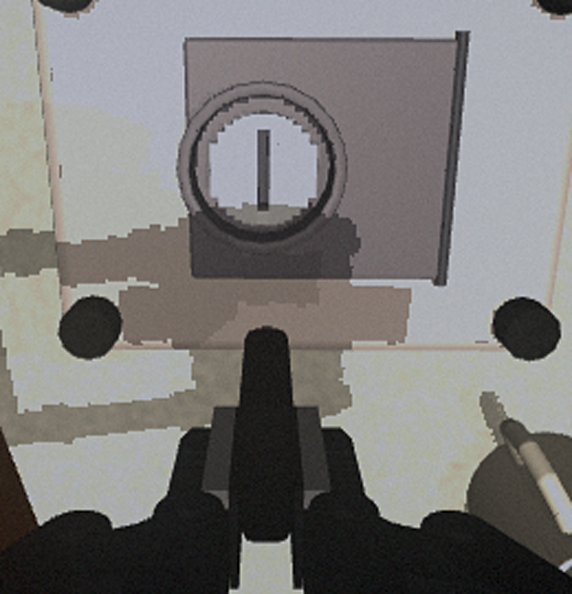

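The slot sits at full-image px (319.5,137). The key handle's centre is near column 321.5, where the tool axis projects to 320, so the camera seems biased sideways by about 1 mm. I'll measure both columns by profile.

```bash
python3 - <<'E'
from h import *
T=tool(); p=shot('wrist'); g=cv2.cvtColor(p['color'],cv2.COLOR_RGB2GRAY).astype(float)
def dark(v,a,b,l,r):  # subpixel edges of dark bar by half level
    row=g[v,a:b]; hi=np.median(np.r_[row[:l],row[-r:]]); lo=row.min(); w=np.clip((hi-row)/(hi-lo),0,1); w[w<.3]=0; x=np.arange(a,b); return (w*x).sum()/w.sum(),w.sum()
S=[(v,)+dark(v,311,330,5,5) for v in range(122,152,3)]; print(np.round(S,2).tolist())
for v in range(212,250,4): print(v,g[v,300:345].astype(int).tolist())
B=np.mean([ray(p,a,v,.079)[:2] for v,a,_ in S if 124<v<150],0); print('slot line pt tool',T[:3,:3].T@(np.append(B,.079)-T[:3,3]))
E
```

```text
[[122.0, 319.17, 3.68], [125.0, 319.13, 3.84], [128.0, 319.14, 3.75], [131.0, 319.03, 4.71], [134.0, 319.04, 4.69], [137.0, 319.05, 4.72], [140.0, 319.07, 4.56], [143.0, 319.07, 4.54], [146.0, 318.93, 4.0], [149.0, 319.06, 4.6]]
212 [121, 124, 123, 121, 122, 124, 125, 122, 123, 124, 123, 126, 34, 27, 20, 27, 25, 26, 28, 28, 26, 28, 28, 31, 24, 27, 29, 19, 26, 23, 90, 125, 124, 121, 124, 124, 124, 123, 122, 125, 121, 122, 122, 124, 122]
216 [107, 109, 108, 106, 103, 110, 109, 108, 107, 105, 116, 37, 26, 30, 32, 30, 28, 28, 34, 24, 35, 27, 21, 22, 24, 26, 31, 25, 29, 30, 20, 109, 110, 108, 105, 108, 110, 106, 111, 110, 109, 106, 106, 109, 109]
220 [123, 121, 113, 118, 120, 119, 122, 130, 126, 121, 92, 23, 25, 25, 31, 29, 29, 25, 28, 26, 26, 24, 24, 29, 24, 23, 26, 27, 29, 20, 22, 59, 126, 123, 118, 118, 119, 120, 120, 125, 122, 128, 116, 121, 122]
224 [121, 116, 117, 127, 124, 119, 123, 123, 119, 125, 60, 23, 26, 26, 28, 26, 28, 27, 36, 31, 29, 24, 30, 25, 27, 23, 30, 30, 30, 22, 22, 30, 127, 122, 117, 119, 117, 116, 117, 119, 115, 118, 112, 119, 121]
228 [123, 125, 122, 123, 119, 116,
[... 520 characters left out ...]
, 29, 120, 119, 118, 122, 122, 124, 126, 120, 119, 115, 110, 116]
240 [121, 126, 124, 122, 125, 120, 115, 120, 126, 23, 21, 29, 27, 25, 28, 29, 33, 31, 22, 26, 28, 25, 28, 30, 26, 27, 29, 28, 23, 28, 27, 21, 10, 130, 130, 118, 122, 121, 123, 115, 115, 117, 119, 116, 118]
244 [91, 100, 100, 97, 101, 98, 97, 96, 57, 18, 26, 26, 24, 27, 29, 31, 24, 27, 29, 25, 23, 29, 25, 24, 26, 28, 25, 26, 25, 27, 25, 23, 24, 53, 86, 97, 94, 94, 90, 85, 88, 91, 91, 92, 89]
248 [49, 49, 51, 57, 48, 49, 50, 30, 23, 19, 27, 27, 31, 35, 27, 30, 27, 31, 24, 30, 31, 27, 30, 26, 25, 26, 26, 31, 31, 24, 25, 28, 25, 25, 23, 52, 51, 50, 53, 46, 54, 47, 48, 46, 42]
slot line pt tool [ 0.05024419 -0.00099621  0.08677103]
```

>>> {"fn": "drive_tool", "kwargs": {"rows": [[0, 0, 0, 0.02, -0.0013, 0, 0], [0, 0, 0, 0.02, 0, 0.01, 0], [0, 0, 0, 0.0102, 0, 0.02, 0], [0, 0, 0, 0, 0, 0.018, 0], [0, 0, 0, 0, 0, 0.008, 0], [0, 0, 0, 0, 0, 0, 0], [0, 0, 0, 0, 0, 0, 0], [0, 0, 0, 0, 0, 0, 0]]}}

```text
time: 9.07
tool_pos: [0.5748, 0.158, 0.1099]
tcp_rot: [2.158, 2.282, 0.003]
wrist_force: [0.2, -0.0, -0.4]
width: 0.125
grip_force: 50.7
```

>>> {"fn": "drive_tool", "kwargs": {"rows": [[0, 0, 0, 0, 0, 0.001, 0], [0, 0, 0, 0, 0, 0.001, 0], [0, 0, 0, 0, 0, 0.001, 0], [0, 0, 0, 0, 0, 0, 0], [0, 0, 0, 0, 0, 0, 0]]}}

```text
time: 9.48
tool_pos: [0.5737, 0.1582, 0.1055]
tcp_rot: [2.158, 2.283, 0.0]
wrist_force: [-0.6, -0.0, -0.8]
width: 0.122
grip_force: 50.7
```

>>> {"fn": "drive_tool", "kwargs": {"rows": [[0, 0, 0, 0, 0, 0.001, 0], [0, 0, 0, 0, 0, 0.001, 0], [0, 0, 0, 0, 0, 0, 0], [0, 0, 0, 0, 0, 0, 0]]}}

```text
time: 9.82
tool_pos: [0.5737, 0.1583, 0.1033]
tcp_rot: [2.158, 2.283, 0.0]
wrist_force: [1.0, -0.2, -0.3]
width: 0.122
grip_force: 50.8
```

>>> {"fn": "drive_tool", "kwargs": {"rows": [[0, 0, 0, 0, 0, 0.001, 0], [0, 0, 0, 0, 0, 0.001, 0], [0, 0, 0, 0, 0, 0, 0], [0, 0, 0, 0, 0, 0, 0]]}}

```text
time: 10.15
tool_pos: [0.5737, 0.1583, 0.1013]
tcp_rot: [2.158, 2.283, 0.0]
wrist_force: [0.6, 0.4, -1.9]
width: 0.125
grip_force: 50.8
```

>>> {"fn": "drive_tool", "kwargs": {"rows": [[0, 0, 0, 0, 0, 0.001, 0], [0, 0, 0, 0, 0, 0.001, 0], [0, 0, 0, 0, 0, 0.001, 0], [0, 0, 0, 0, 0, 0.0005, 0], [0, 0, 0, 0, 0, 0, 0], [0, 0, 0, 0, 0, 0, 0]]}}

```text
time: 10.65
tool_pos: [0.5737, 0.1582, 0.0978]
tcp_rot: [2.158, 2.283, 0.0]
wrist_force: [1.3, -0.5, -1.8]
width: 0.126
grip_force: 50.7
```

>>> {"fn": "drive_tool", "kwargs": {"rows": [[0, 0, 0, 0, 0, 0.001, 0], [0, 0, 0, 0, 0, 0.001, 0], [0, 0, 0, 0, 0, 0, 0], [0, 0, 0, 0, 0, 0, 0]]}}

```text
time: 10.98
tool_pos: [0.5738, 0.1583, 0.0963]
tcp_rot: [2.158, 2.283, 0.001]
wrist_force: [0.0, -0.3, 3.2]
width: 0.124
grip_force: 51.2
```

>>> {"fn": "drive_tool", "kwargs": {"rows": [[0, 0, 0, 0, 0, 0.001, 0], [0, 0, 0, 0, 0, 0.001, 0], [0, 0, 0, 0, 0, 0.001, 0], [0, 0, 0, 0, 0, 0, 0], [0, 0, 0, 0, 0, 0, 0], [0, 0, 0, 0, 0, 0, 0]]}}

```text
time: 11.48
tool_pos: [0.5739, 0.1583, 0.0933]
tcp_rot: [2.158, 2.283, 0.001]
wrist_force: [-1.0, 0.9, 4.7]
width: 0.125
grip_force: 51.5
```

>>> {"fn": "drive_tool", "kwargs": {"rows": [[0, 0, 0, 0, 0, 0.001, 0], [0, 0, 0, 0, 0, 0, 0], [0, 0, 0, 0, 0, 0, 0], [0, 0, 0, 0, 0, 0, 0]]}}

```text
time: 11.82
tool_pos: [0.5739, 0.1583, 0.0924]
tcp_rot: [2.158, 2.283, 0.001]
wrist_force: [-1.0, -1.1, 5.3]
width: 0.125
grip_force: 51.6
```

>>> {"fn": "drive_tool", "kwargs": {"rows": [[0, 0, -4, 0, 0, 0, 0], [0, 0, -4, 0, 0, 0, 0], [0, 0, -4, 0, 0, 0, 0], [0, 0, -4, 0, 0, 0, 0], [0, 0, -4, 0, 0, 0, 0], [0, 0, 0, 0, 0, 0, 0]]}}

```text
time: 12.32
tool_pos: [0.5745, 0.1584, 0.0927]
tcp_rot: [1.724, 2.625, 0.002]
wrist_force: [0.8, -0.4, 6.0]
width: 0.12
grip_force: 51.6
```

```bash
cat >> h.py <<'E'
def rep():
    s=status.read_state(); T=tool(); print(s['time'],s['tool_pos'].round(4),'yaw',round(np.arctan2(T[1,0],T[0,0]),4),'F',s['wrist_force'].round(1),'M',s['torque'].round(3),round(s['width'],3),round(s['grip_force'],1))
E
python3 -c "from h import *;rep()"
```

```text
12.3167 [0.5745 0.1584 0.0927] yaw 1.9793 F [ 0.8 -0.4  6. ] M [-0.087 -0.034 -0.034] 0.12 51.6
```

>>> {"fn": "drive_tool", "kwargs": {"rows": [[0, 0, -5, 0, 0, 0, 0], [0, 0, -5, 0, 0, 0, 0], [0, 0, -5, 0, 0, 0, 0], [0, 0, -5, 0, 0, 0, 0], [0, 0, 0, 0, 0, 0, 0]]}}

```text
time: 12.73
tool_pos: [0.5745, 0.1583, 0.0927]
tcp_rot: [1.241, 2.884, 0.002]
wrist_force: [0.1, 0.2, 5.0]
width: 0.12
grip_force: 51.6
```

```bash
python3 -c "from h import *;rep()"
```

```text
12.7333 [0.5745 0.1583 0.0927] yaw 2.3291 F [0.1 0.2 5. ] M [-0.086 -0.034 -0.006] 0.12 51.6
```

>>> {"fn": "drive_tool", "kwargs": {"rows": [[0, 0, -5, 0, 0, 0, 0], [0, 0, -5, 0, 0, 0, 0], [0, 0, -5, 0, 0, 0, 0], [0, 0, -5, 0, 0, 0, 0], [0, 0, -5, 0, 0, 0, 0], [0, 0, 0, 0, 0, 0, 0]]}}

```text
time: 13.23
tool_pos: [0.5746, 0.1583, 0.0927]
tcp_rot: [0.587, 3.084, 0.001]
wrist_force: [-0.8, 0.6, 5.6]
width: 0.126
grip_force: 51.6
```

```bash
python3 -c "from h import *;rep()"
```

```text
13.2333 [0.5746 0.1583 0.0927] yaw 2.7655 F [-0.8  0.6  5.6] M [-0.119 -0.042 -0.008] 0.126 51.6
```

>>> {"fn": "drive_tool", "kwargs": {"rows": [[0, 0, -4, 0, 0, 0, 0], [0, 0, -4, 0, 0, 0, 0], [0, 0, -4, 0, 0, 0, 0], [0, 0, -3, 0, 0, 0, 0], [0, 0, -3, 0, 0, 0, 0], [0, 0, 0, 0, 0, 0, 0], [0, 0, 0, 0, 0, 0, 0]]}}

```text
time: 13.82
tool_pos: [0.5747, 0.1583, 0.0927]
tcp_rot: [0.103, 3.138, 0.0]
wrist_force: [-0.4, -0.9, 5.7]
width: 0.126
grip_force: 51.6
```

```bash
python3 -c "from h import *;rep()"
```

```text
13.8167 [0.5747 0.1583 0.0927] yaw 3.0762 F [-0.4 -0.9  5.7] M [-0.148 -0.043  0.026] 0.126 51.6
```

>>> {"fn": "drive_tool", "kwargs": {"rows": [[0, 0, -2, 0, 0, 0, 0], [0, 0, -2, 0, 0, 0, 0], [0, 0, -2, 0, 0, 0, 0], [0, 0, 0, 0, 0, 0, 0], [0, 0, 0, 0, 0, 0, 0]]}}

```text
time: 14.23
tool_pos: [0.5747, 0.1583, 0.0928]
tcp_rot: [-0.062, 3.139, 0.0]
wrist_force: [0.9, -0.5, 5.6]
width: 0.125
grip_force: 51.6
```

```bash
python3 -c "from h import *;rep()"
```

```text
14.2333 [0.5747 0.1583 0.0928] yaw -3.1024 F [ 0.9 -0.5  5.6] M [-0.102 -0.091 -0.029] 0.125 51.6
```

>>> {"fn": "drive_tool", "kwargs": {"rows": [[0, 0, -1, 0, 0, 0, 0], [0, 0, -1, 0, 0, 0, 0], [0, 0, 0, 0, 0, 0, 0], [0, 0, 0, 0, 0, 0, 0]]}}

```text
time: 14.57
tool_pos: [0.5747, 0.1583, 0.0927]
tcp_rot: [-0.116, 3.137, 0.0]
wrist_force: [-0.3, -0.3, 5.4]
width: 0.123
grip_force: 51.6
```

```bash
python3 -c "from h import *;rep()"
```

```text
14.5667 [0.5747 0.1583 0.0927] yaw -3.0676 F [-0.3 -0.3  5.4] M [-0.094 -0.093 -0.073] 0.123 51.6
```

>>> {"fn": "drive_tool", "kwargs": {"rows": [[0, 0, -1, 0, 0, 0, 0], [0, 0, 0, 0, 0, 0, 0], [0, 0, 0, 0, 0, 0, 0], [0, 0, 2.5, 0, 0, 0, 0], [0, 0, 0, 0, 0, -0.002, 0], [0, 0, 0, 0, 0, -0.005, 0], [0, 0, 0, 0, 0, -0.01, 0], [0, 0, 0, 0, 0, -0.02, 0]]}}

```text
time: 15.23
tool_pos: [0.5703, 0.1575, 0.1259]
tcp_rot: [0.076, -3.133, 0.002]
wrist_force: [-0.9, -0.1, -0.5]
width: 0.121
grip_force: 50.7
```

>>> {"fn": "drive_tool", "kwargs": {"rows": [[0, 0, 0, 0, 0, -0.03, 0], [0, 0, 0, 0, 0, -0.03, 0], [0, 0, 0, 0, 0, -0.02, 0], [0, 0, 0, 0, 0, 0, 0], [0, 0, 0, 0, 0, 0, 0], [0, 0, 0, 0, 0, 0, 0], [0, 0, 0, 0, 0, 0, 0]]}}

```text
time: 15.82
tool_pos: [0.5719, 0.1579, 0.2064]
tcp_rot: [0.075, -3.136, 0.001]
wrist_force: [0.5, -1.2, -0.6]
width: 0.126
grip_force: 50.8
```

```bash
python3 - <<'E'
from h import *
rep(); p=shot('wrist'); q=shot('side')
a=p['color'][20:320,150:550]; b=cv2.resize(q['color'][110:290,210:430],None,fx=1.667,fy=1.667,interpolation=cv2.INTER_CUBIC)
cv2.imwrite('pics/o.png',np.hstack([a,b[:300]])[:,:,::-1])
E
```

```text
15.8167 [0.5719 0.1579 0.2064] yaw -3.0936 F [ 0.5 -1.2 -0.6] M [ 0.016  0.02  -0.008] 0.126 50.8
```

View pics/o.png

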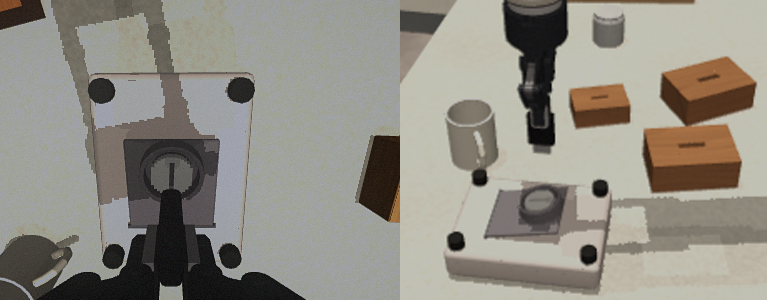

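The hatch is rising and the slot now lies along x. I'll turn back to the grasp yaw and return to the block.

>>> {"fn": "drive_tool", "kwargs": {"rows": [[0, 0, 6.77, 0, 0, 0, 0], [0, 0, 6.77, 0, 0, 0, 0], [0, 0, 6.77, 0, 0, 0, 0], [0, 0, 6.77, 0, 0, 0, 0], [0, 0, 6.77, 0, 0, 0, 0], [0, 0, 6.77, 0, 0, 0, 0], [0, 0, 6.77, 0, 0, 0, 0], [0, 0, 6.77, 0, 0, 0, 0]]}}

```text
time: 16.58
tool_pos: [0.5729, 0.1581, 0.2074]
tcp_rot: [-1.37, -2.825, 0.002]
wrist_force: [0.3, 0.1, -0.4]
width: 0.126
grip_force: 50.7
```

>>> {"fn": "drive_tool", "kwargs": {"rows": [[0, 0, 6.77, 0, 0, 0, 0], [0, 0, 6.77, 0, 0, 0, 0], [0, 0, 6.77, 0, 0, 0, 0], [0, 0, 6.77, 0, 0, 0, 0], [0, 0, 6.77, 0, 0, 0, 0], [0, 0, 6.77, 0, 0, 0, 0], [0, 0, 6.77, 0, 0, 0, 0], [0, 0, 6.77, 0, 0, 0, 0]]}}

```text
time: 17.25
tool_pos: [0.5729, 0.1581, 0.2074]
tcp_rot: [-2.507, -1.892, 0.004]
wrist_force: [0.4, 0.4, -0.8]
width: 0.126
grip_force: 50.7
```

>>> {"fn": "drive_tool", "kwargs": {"rows": [[0, 0, 6.77, 0, 0, 0, 0], [0, 0, 6.77, 0, 0, 0, 0], [0, 0, 6.77, 0, 0, 0, 0], [0, 0, 6.77, 0, 0, 0, 0], [0, 0, 6.77, 0, 0, 0, 0], [0, 0, 6.77, 0, 0, 0, 0], [0, 0, 6.77, 0, 0, 0, 0], [0, 0, 6.77, 0, 0, 0, 0]]}}

```text
time: 17.92
tool_pos: [0.5729, 0.158, 0.2074]
tcp_rot: [3.094, 0.544, -0.004]
wrist_force: [0.3, 1.5, -0.6]
width: 0.124
grip_force: 50.7
```

>>> {"fn": "drive_tool", "kwargs": {"rows": [[0, 0, 0, 0, 0, 0, 0], [0, 0, 0, 0, 0, 0, 0], [0, 0, 0, 0, 0, 0, 0]]}}

```text
time: 18.17
tool_pos: [0.5733, 0.1582, 0.2082]
tcp_rot: [3.092, 0.557, -0.002]
wrist_force: [0.1, -0.3, -1.8]
width: 0.125
grip_force: 50.7
```

```bash
python3 - <<'E'
from h import *
rep(); T=tool(); print(T[:3,:3].T@(np.array([.5535,-.1825,.0503])-T[:3,3]))
E
```

```text
18.1667 [0.5733 0.1582 0.2082] yaw 0.3565 F [ 0.1 -0.3 -1.8] M [ 0.032 -0.004  0.013] 0.125 50.7
[-0.13722789  0.31236662  0.15797306]
```

>>> {"fn": "drive_tool", "kwargs": {"rows": [[0, 0, 0, -0.0137, 0.0312, 0, 0], [0, 0, 0, -0.0137, 0.0312, 0, 0], [0, 0, 0, -0.0137, 0.0312, 0, 0], [0, 0, 0, -0.0137, 0.0312, 0, 0], [0, 0, 0, -0.0137, 0.0312, 0, 0], [0, 0, 0, -0.0137, 0.0312, 0, 0], [0, 0, 0, -0.0137, 0.0312, 0, 0], [0, 0, 0, -0.0137, 0.0312, 0, 0]]}}

```text
time: 18.83
tool_pos: [0.5568, -0.1154, 0.2088]
tcp_rot: [-3.092, -0.556, -0.0]
wrist_force: [0.1, 0.2, 0.2]
width: 0.127
grip_force: 50.7
```

>>> {"fn": "drive_tool", "kwargs": {"rows": [[0, 0, 0.2, -0.0138, 0.0314, 0, 0], [0, 0, 0, -0.0138, 0.0314, 0, 0], [0, 0, 0, 0, 0, 0.03, 0], [0, 0, 0, 0, 0, 0.03, 0], [0, 0, 0, 0, 0, 0.015, 0], [0, 0, 0, 0, 0, 0, 0], [0, 0, 0, 0, 0, 0, 0], [0, 0, 0, 0, 0, 0, 0]]}}

```text
time: 19.5
tool_pos: [0.554, -0.1825, 0.1352]
tcp_rot: [3.092, 0.549, 0.003]
wrist_force: [-0.2, -1.0, -0.1]
width: 0.126
grip_force: 50.7
```

```bash
python3 - <<'E'
from h import *
rep(); T=tool(); print(T[:3,:3].T@(np.array([.5535,-.1825,.0503])-T[:3,3]))
p=shot('wrist'); im=p['color'][120:330,200:440,::-1]; cv2.imwrite('pics/b1.png',cv2.resize(im,None,fx=2.5,fy=2.5,interpolation=cv2.INTER_CUBIC))
print(((proj(p,place(box(.03,.008,.04,.04),[.5524,-.1831,.353]))-[200,120])*2.5).round())
print(((proj(p,place(box(.1,.07,.04,.04),[.5524,-.1831,.353]))-[200,120])*2.5).round())
E
```

```text
19.5 [ 0.554  -0.1825  0.1352] yaw 0.3513 F [-0.2 -1.  -0.1] M [-0.039  0.047 -0.031] 0.126 50.7
[-0.00054223 -0.00027672  0.08486534]
[[311. 225.]
 [311. 225.]
 [289. 226.]
 [289. 226.]
 [311. 147.]
 [311. 147.]
 [288. 147.]
 [288. 147.]]
[[391. 311.]
 [391. 311.]
 [209. 311.]
 [209. 311.]
 [402.  47.]
 [402.  47.]
 [197.  47.]
 [197.  47.]]
```

View pics/b1.png

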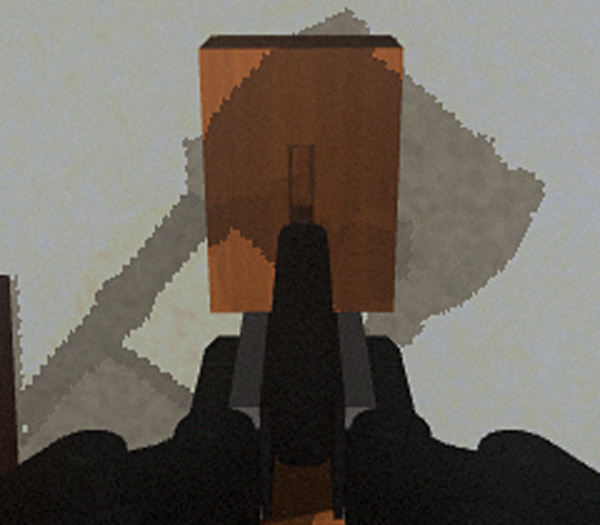

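The pocket shows at crop columns 289–313 and rows 147–225, with the key handle in line at about column 303. I'll lower it.

>>> {"fn": "drive_tool", "kwargs": {"rows": [[0, 0, 0, -0.0005, -0.0003, 0.025, 0], [0, 0, 0, 0, 0, 0.025, 0], [0, 0, 0, 0, 0, 0.013, 0], [0, 0, 0, 0, 0, 0.004, 0], [0, 0, 0, 0, 0, 0.004, 0], [0, 0, 0, 0, 0, 0, 0], [0, 0, 0, 0, 0, 0, 0]]}}

```text
time: 20.13
tool_pos: [0.5535, -0.1826, 0.0642]
tcp_rot: [3.092, 0.547, 0.003]
wrist_force: [-0.1, -1.2, -2.0]
width: 0.123
grip_force: 50.7
```

>>> {"fn": "drive_tool", "kwargs": {"rows": [[0, 0, 0, 0, 0, 0.003, 0], [0, 0, 0, 0, 0, 0.003, 0], [0, 0, 0, 0, 0, 0.003, 0], [0, 0, 0, 0, 0, 0.003, 0], [0, 0, 0, 0, 0, 0, 0], [0, 0, 0, 0, 0, 0, 0], [0, 0, 0, 0, 0, 0, 0]]}}

```text
time: 20.72
tool_pos: [0.5523, -0.1822, 0.0508]
tcp_rot: [-3.093, -0.547, 0.0]
wrist_force: [-0.1, -0.2, -1.0]
width: 0.129
grip_force: 50.7
```

>>> {"fn": "drive_tool", "kwargs": {"rows": [[0, 0, 0, 0, 0, 0.0008, 0], [0, 0, 0, 0, 0, 0, 0], [0, 0, 0, 0, 0, 0, 0.3], [0, 0, 0, 0, 0, 0, 0.5], [0, 0, 0, 0, 0, 0, 0.8], [0, 0, 0, 0, 0, 0, 1], [0, 0, 0, 0, 0, 0, 1], [0, 0, 0, 0, 0, 0, 1]]}}

```text
time: 21.38
tool_pos: [0.5524, -0.1822, 0.05]
tcp_rot: [-3.094, -0.547, 0.0]
wrist_force: [-0.3, 0.5, 1.2]
width: 0.957
grip_force: 0.0
```

>>> {"fn": "drive_tool", "kwargs": {"rows": [[0, 0, 0, 0, 0, -0.01, 1], [0, 0, 0, 0, 0, -0.03, 1], [0, 0, 0, 0, 0, -0.04, 1], [0, 0, 0, 0, 0, -0.04, 1], [0, 0, 0, -0.03, 0, -0.02, 1], [0, 0, 0, -0.03, 0, 0, 1], [0, 0, 0, 0, 0, 0, 1], [0, 0, 0, 0, 0, 0, 1]]}}

```text
time: 22.05
tool_pos: [0.4955, -0.2033, 0.1915]
tcp_rot: [3.093, 0.544, 0.003]
wrist_force: [0.8, 0.8, 0.5]
width: 0.998
grip_force: 0.0
```

```bash
python3 - <<'E'
from h import *
rep(); p=shot('wrist'); q=shot('side')
a=p['color'][0:240,180:480]; b=cv2.resize(q['color'][110:290,210:410],None,fx=2.2,fy=2.2,interpolation=cv2.INTER_CUBIC)
h=np.zeros((396,300,3),np.uint8); h[:240]=a
cv2.imwrite('pics/e.png',np.hstack([h,b])[:,:,::-1])
k=masks_of(p,'key')[0]; bl=[r for r in masks_of(p,'block')]
print(k['score'],fit([(p,k['mask'].astype(np.float32))],KEY,[.5524,-.183,.353]))
E
```

```text
22.05 [ 0.4955 -0.2033  0.1915] yaw 0.3484 F [0.8 0.8 0.5] M [-0.002 -0.017 -0.025] 0.998 0.0
0.74 (array([ 0.55140093, -0.18346592,  0.34196222]), np.float64(0.06892335414886475))
```

View pics/e.png

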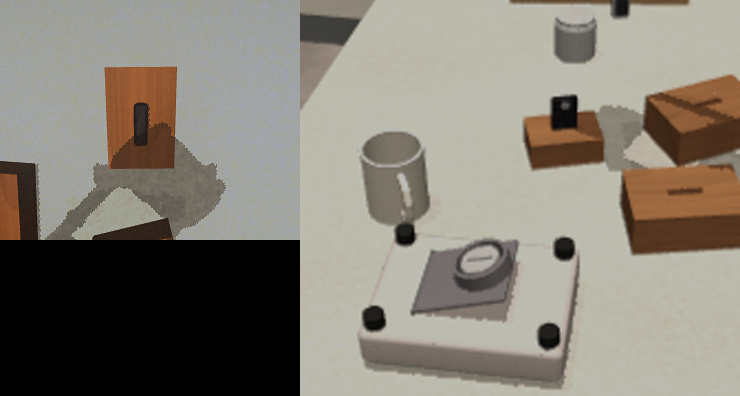

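The key stands upright and seated in its block. The hatch is ajar with the slot along x, and the mug and tin have not moved.

```bash
python3 -c "from h import *;print(workorder.finish_job())"
```

```text
the job is handed in; nothing more can be done
None
```

I handed the job in: the lock is turned to its open stop, the hatch is ajar and the key is back upright in its block; the judge returned no verdict.

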